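# Hold the cover of the dust filter box over its screw holes

## Task

The dust-extraction filter box on the bench is being closed up: lift the blue filter by its orange tab, lower it through the opening in the top of the box until it lies flat on the two yellow rails inside, and let go of it. Then pick up the green cover plate by its black handle and hold it level over the opening, about a centimetre clear of the black seal, with its four screw holes straight over the four threaded holes (either way round), and finish like that, still gripping it and keeping it still, so that I can start the screws. The seal is freshly glued, so the cover must not touch the box at any time; do not drop the filter or the cover, and leave the screw dish, the brush and the plaster jaw model beside them where they are.

Things in the scene. Friction and masses are not known exactly. Their poses are not given: they have to be found in the camera images.
- housing: White filter box, fixed to the bench, place and yaw vary; 260 long (x) x 200 wide (y) x 104 high. Origin: centre of its underside, on the bench. A hose spigot sticks out 45 mm more at the +x end. On top an alloy flange 200 x 150, its top 110 above the origin, with four threaded holes in brass inserts at x +-84, y +-59.
- opening (a point): Centre of the opening in the box's top, at flange-top height, 110 mm straight above the box's origin; same axes as the box. Opening 140 (x) x 90 (y), upright walls. Round its edge on the flange lies the black seal, 6 wide, 2 high (top 112 above the box's origin).
- rails (a point): Point midway between the two yellow filter rails at the height of their tops, 50 mm straight above the box's origin (60 below the flange top). The rails run inside along both long walls, each 18 wide; the filter rests on both.
- filter: Loose filter cassette, 120 to 195 g, flat on the bench: blue frame 126 (x) x 78 (y) x 22 high, white pleats; in the middle of its top an upright orange tab 10 thick (x), 44 wide (y), from 22 to 52 above the origin. Origin: centre of its underside. Goes in long side along the opening's long side, either way round, with 7 mm free at each end and 6 at each side; the tab then ends 8 below the flange top.
- cover: Loose green-painted alloy cover plate, 270 to 385 g, flat on the bench, 186 (x) x 136 (y) x 4 thick. Origin: centre of its underside. Round 11 mm screw holes at x +-84, y +-59. On top a centred black bow handle along x: bar 100 long, 12 wide (y), 12 high, centre line 42 above the origin, 32 mm free below it, on two legs at x +-45 (80 mm free between them).
- cover_hole_a (a point): Centre of the cover's hole at x +84, y +59, on the plate's underside.
- cover_hole_c (a point): Centre of the cover's opposite hole at x -84, y -59, on the plate's underside.
- thread_a (a point): Mouth of the threaded hole at the box's x +84, y +59, on the flange top.
- thread_c (a point): Mouth of the opposite threaded hole at the box's x -84, y -59, on the flange top.
- jaw_model: small plaster jaw model, about 75 x 62 x 24 mm; a bystander, to be left alone. Origin at its underside.
- screw_dish: round steel dish 72 mm across and 18 mm high with four brass thumbscrews; a bystander, to be left alone. Origin at its underside.
- dust_brush: brush 200 mm long lying on the bench; a bystander, to be left alone. Origin at its underside.
Not all that is in view belongs to the job. What is shaped like the filter but pink or red is not meant.

How it is judged (in metres and radians):
On the way:
1. the filter lies flat on both rails inside the box and is let go, before the cover comes over it (z of filter in the frame of housing between 0.046 and 0.054 m and x of filter in the frame of housing between -0.012 and 0.012 m and y of filter in the frame of housing between -0.012 and 0.012 m and angle between filter's own z axis and vertical below 0.07 rad and contact force between the fingers and filter below 0.1 N and horizontal distance between cover and housing above 0.12 m), for 0.3 s.
At the end, for the whole second after the job is handed in: Filter flat on both rails (12 mm off centre at most, 4 degrees), untouched. Cover gripped, still, touching neither box nor filter, level to 3.4 degrees, underside 5 to 20 mm above the flange (3 to 18 above the seal), opposite screw holes within 3 mm of their threaded holes, either way round (z of filter in the frame of housing between 0.046 and 0.054 m and x of filter in the frame of housing between -0.012 and 0.012 m and y of filter in the frame of housing between -0.012 and 0.012 m and angle between filter's own z axis and vertical below 0.07 rad and contact force between the fingers and filter below 0.1 N and ((horizontal distance between cover_hole_a and thread_a below 0.003 m and horizontal distance between cover_hole_c and thread_c below 0.003 m) or (horizontal distance between cover_hole_a and thread_c below 0.003 m and horizontal distance between cover_hole_c and thread_a below 0.003 m)) and z of cover_hole_a in the frame of housing between 0.115 and 0.13 m and z of cover_hole_c in the frame of housing between 0.115 and 0.13 m and angle between cover's own z axis and vertical below 0.06 rad and linear speed of cover below 0.02 m/s and contact force between the fingers and cover above 1 N and contact force between cover and housing below 0.05 N and contact force between cover and filter below 0.05 N); the arm keeps its last pose, push and grip.
It fails at once if the cover touches the filter box (contact force between cover and housing above 0.3 N).
It fails at once if the filter is dropped (falls free of the fingers faster than 0.5 m/s, a drop of over 13 mm) (linear speed of filter above 0.5 m/s and contact force between the fingers and filter below 0.05 N).
It fails at once if the cover is dropped (falls free of the fingers faster than 0.5 m/s, a drop of over 13 mm) (linear speed of cover above 0.5 m/s and contact force between the fingers and cover below 0.05 N).
It fails at once if a bystander (jaw model, screw dish or brush) is moved by more than 20 mm (distance of any of jaw_model, screw_dish, dust_brush from where it was at the start of the episode above 0.02 m).
It also fails if it takes over 64 s, if anything falls off the work surface, if the arm or the gripper's body presses on something with over 40 N, if the wrist force passes 120 N, or if a joint passes its speed limit or range.

## Robot

A 7-joint arm with a two-finger parallel gripper is mounted at the origin on the work surface. World frame = base frame: x ahead of the robot, y to its left, z up, the work surface at z = 0. Lengths are in mm, angles in rad, forces in N, time in s.
With the tool pointing down it reaches from about 400 to 750 mm from the base axis. Payload 19.5 kg.
Tool frame: the origin (TCP) lies at the very end of the fingers, on their centre line; the grasp point (between the pads) lies 19 mm behind it; z points along the fingers, y is the line along which they close (so a half turn about z gives the same grasp; the last joint's range is limited). The gripper opens to 85 mm and grips with 20 to 120 N. Pads are 22 mm wide; open, the fingers measure 114 mm over their backs; the gripper's body (76 mm by 85 mm) begins 54 mm behind the grasp point. The pads swing forward as they close: fully open they stand 13 mm farther back than shut.
Start: joints at [1.228, 0.707, -0.028, 1.485, 0.022, 0.951, -0.075], TCP at [170.355, -549.153, 192.168] pointing down, gripper open.
Joint ranges: [-2.71, 2.71], [-0.32, 2.16], [-1.57, 1.52], [0, 2.45], [-1.46, 4.6], [0, 2.02], [-2.83, 2.83]. Speed limits (rad/s): [1.89, 1.89, 2.57, 2.57, 3.01, 3.01, 3.01].

## Interface

Orientations are given as [roll, pitch, yaw] about the fixed x, y, z axes, in that order (R = Rz(yaw) Ry(pitch) Rx(roll)).
In Python, from plant import manip, vision, spot_in gives the robot as it stands. The module is installed in compiled form; this text tells all that it offers.
- The arm moves only by the shell command python3 -m inch 'ROWS' [FORCE]. ROWS is a JSON object of lists of equal length, an entry for each row: "hand": the finger opening in m, from 0 to 0.0854; "slide": the shift along the tool's x, y, z in m, a list of three; "twist": the turn about the tool's z in degrees. In form: {"hand": [hand, ...], "slide": [[x, y, z], ...], "twist": [twist, ...]}. A call has 1 to 20 rows; each row is the pose to reach, as a shift and turn from the pose commanded when the call began, along the tool's axes at that moment; what a row does not reach only later rows make up. A row lasts 1/8 s, in which the tool goes at most 62.5 mm and 10.7 degrees, less where a joint would pass 70% of its speed; a pose out of reach is approached as far as the arm can. A call with a gripper value outside its range is refused whole. The fingers move at their own pace and stop on an object; FORCE is the grip in N (left out, the last holds). Time passes only in rows, so rows that repeat a pose let the fingers close. It gives the time, the measured TCP pose, the force, the opening and the grip force at its end, in the units of the state.
- manip.get_state(): the state, without advancing time (a new reading comes with each control period).
- vision.grab_frame(name): name is "scene" or "top"; returns the picture (420x560x3 uint8, blue, green, red); there is no depth.
- vision.get_calibration(name): a dict with "camera_matrix" (3x3 intrinsics, pixels), "rvec" (rotation vector, rad) and "tvec" (3), from world to camera coordinates, as OpenCV has them. Camera axes: x right, y down, z forward; pixel columns grow to the right and rows downward; lengths in mm; the calibration is good to about 2 mm. A picture is of the moment at which its call begins. get_calibration takes no time and is no camera call.
- manip.close_job(): hands the job in; it is judged then, once.
Trained networks look in the newest picture that a camera, given by its name, has taken for a name from the list of things; names that differ only in an ending like _2 or _b are one class to them, and where a whole thing is asked for, a point or a joint stands for the part that bears it (a point fixed in the world has none). Each returns a list of dicts, best first, with "conf" (0 to 1); they miss things now and then, are a little off and sometimes report something else, mostly with a low value. They report only what shows in the picture. A call takes as long as a camera call. They do not tell look-alikes from the thing itself.
- spot_in(camera, label): "rect" ([centre column, centre row, width, height] in pixels, round what is visible of it).
The state is a dict: "time_s": time; "q": joint angles; "qd": joint speeds; "joint_efforts": joint torques, N m; "tcp_pos": TCP position; "ee_rot": TCP orientation; "contact_force": force on the tool from outside, world axes, zero at the start; "torque": the same for the moment, N m; "grip_width": finger opening in mm; "grasp_force": force on a finger pad.
Only numpy, scipy, OpenCV 4.12 (cv2) and the standard library are available. Lean on these libraries where they do the work, as an engineer would, in place of code of your own. Each camera call takes 0.05 s, during which the arm holds its last target. There are 200 camera calls.

## Working session

There is one attempt and no reset: what is moved stays moved. The work goes in short steps, Python scripts to look and compute and a shell command to move; the robot and the scene stay as the last step left them, time stands still between calls to the robot, and variables do not carry over. Pictures are saved under pics/ and viewed, at most 10 in all, crops included, and the job is handed in when it is done.

```bash
mkdir -p pics; python3 - <<'E'
from plant import manip, vision, spot_in
import cv2,json
for c in("scene","top"):
    f=vision.grab_frame(c); cv2.imwrite(f"pics/{c}0.png",f)
    k=vision.get_calibration(c); print(c,k)
    for l in("housing","filter","cover","opening","jaw_model","screw_dish","dust_brush","thread_a","cover_hole_a"):
        print(l,[(r['rect'],round(r['conf'],2)) for r in spot_in(c,l)][:4])
s=manip.get_state();print(s)
E
```

```text
scene {'camera_matrix': array([[415.94755615,   0.        , 281.56046334],
       [  0.        , 415.94755615, 208.90860945],
       [  0.        ,   0.        ,   1.        ]]), 'rvec': array([ 0.9162257 ,  2.36517664, -1.22349072]), 'tvec': array([ 459.40566803, -133.21421097, 1585.36177583])}
housing [([302.1, 230.8, 113.2, 96.0], 0.97)]
filter [([228.6, 295.1, 51.4, 30.5], 0.98), ([456.9, 256.5, 30.0, 39.2], 0.8), ([398.5, 223.5, 50.7, 24.4], 0.64), ([418.4, 292.6, 44.1, 47.1], 0.59)]
cover [([263.6, 179.1, 56.1, 30.9], 0.83)]
opening [([300.4, 231.9, 114.6, 88.7], 0.77)]
jaw_model [([201.4, 167.3, 17.3, 9.7], 0.58)]
screw_dish [([342.4, 323.4, 33.6, 25.5], 0.77)]
dust_brush [([189.2, 200.1, 43.8, 20.9], 0.92), ([300.0, 231.4, 114.3, 92.7], 0.36)]
thread_a [([301.3, 231.4, 115.6, 93.9], 0.92), ([189.6, 200.8, 48.6, 19.3], 0.69)]
cover_hole_a [([262.5, 179.8, 53.7, 32.7], 0.9)]
top {'camera_matrix': array([[390.33363976,   0.        , 279.80950487],
       [  0.        , 390.33363976, 204.53081473],
       [  0.        ,   0.        ,   1.        ]]), 'rvec': array([ 2.07537853, -
[... 753 characters left out ...]
22830089,  0.7064872 , -0.02760603,  1.48458473,  0.0219902 ,
        0.95090297, -0.07552261]), 'qd': array([-8.03265791e-04,  9.92460167e-04, -3.55878486e-04, -8.80610562e-04,
       -6.12184560e-05,  1.77829230e-04,  1.92800867e-03]), 'joint_efforts': array([-1.69340408e-03, -8.83000875e+01,  1.23382129e+00, -2.36385584e+01,
        1.71445176e-02,  1.77778562e-03, -6.40882513e-05]), 'tcp_pos': array([ 170.36324833, -549.15925385,  192.17888519]), 'ee_rot': array([-3.14151174e+00, -1.63082811e-05,  3.00751484e-01]), 'contact_force': array([-0.09564157, -0.01076799, -0.29501546]), 'torque': array([-0.04930759,  0.03069522, -0.00556067]), 'grasp_force': 0.0, 'grip_width': 85.45819336275017}
```

```bash
python3 - <<'E'
import cv2
f=cv2.imread("pics/top0.png");cv2.imwrite("pics/top0c.png",cv2.resize(f[90:390,80:480],None,fx=2,fy=2,interpolation=cv2.INTER_CUBIC))
f=cv2.imread("pics/scene0.png");cv2.imwrite("pics/scene0c.png",cv2.resize(f[130:350,170:490],None,fx=2.5,fy=2.5,interpolation=cv2.INTER_CUBIC))
E
```

```text
(no output)
```

View pics/top0c.png

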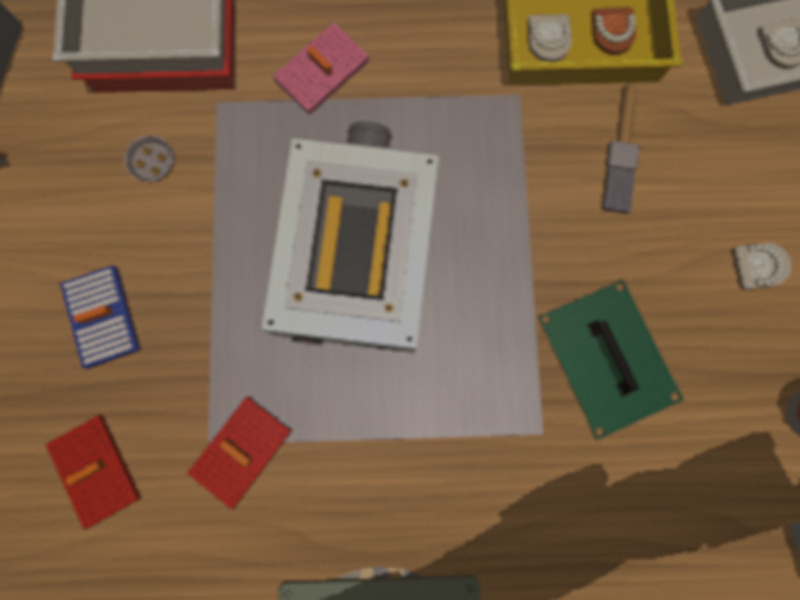

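View pics/scene0c.png

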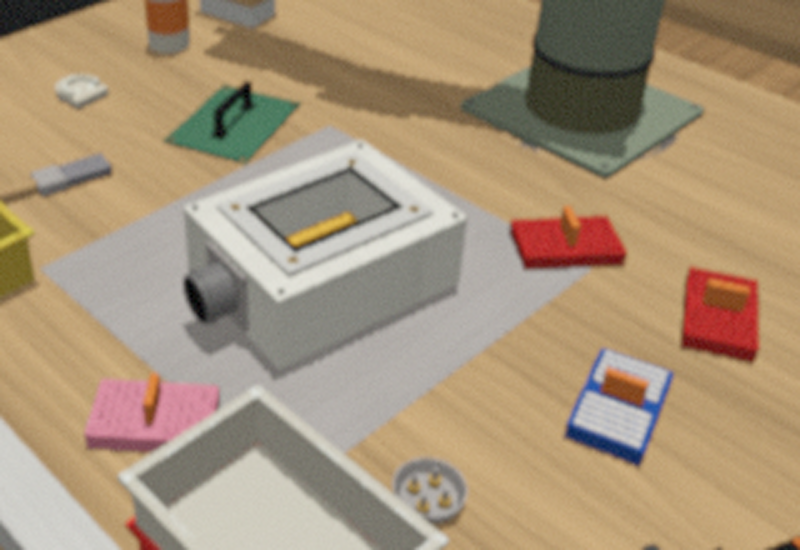

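The top view (crop coordinates, full = 80+c/2, 90+r/2) shows the blue filter at (100,316), with the box threads at (316,172), (404,183), (297,296) and (389,308). The spigot is at the top. The cover holes are at (620,286), (545,319), (677,397) and (599,433), and the handle runs from (598,325) to (629,390).

```bash
cat > h.py <<'E'
import cv2,numpy as np
from plant import vision
from scipy.optimize import least_squares
def proj(c,P):
    k=vision.get_calibration(c)
    return cv2.projectPoints(np.asarray(P,float).reshape(-1,3),k['rvec'],k['tvec'],k['camera_matrix'],None)[0][:,0]
def unproj(c,uv,z):
    k=vision.get_calibration(c);R=cv2.Rodrigues(k['rvec'])[0];C=-R.T@k['tvec'].ravel()
    d=R.T@np.linalg.inv(k['camera_matrix'])@np.r_[uv,1]
    return C+d*(z-C[2])/d[2]
def place(p,M,z=0):
    c,s=np.cos(p[2]),np.sin(p[2]);M=np.asarray(M,float)
    return M@np.array([[c,s,0],[-s,c,0],[0,0,1]])+[p[0],p[1],z]
def fit(obs,p0,z=0): # obs: list of (cam, model pts, pixels)
    f=lambda p:np.concatenate([(proj(c,place(p,M,z))-uv).ravel() for c,M,uv in obs])
    r=least_squares(f,p0,x_scale=[10,10,.1]);return r.x,np.abs(r.fun).max(),r.fun.reshape(-1,2)
def blobs(img,lo,hi,roi,n,amin=3):
    x0,y0,x1,y1=roi;m=cv2.inRange(cv2.cvtColor(img[y0:y1,x0:x1],cv2.COLOR_BGR2HSV),lo,hi)
    N,l,s,c=cv2.connectedComponentsWithStats(m)
    return [(np.round(c[i]+[x0,y0],2),s[i,4]) for i in sorted(range(1,N),key=lambda i:-s[i,4]) if s[i,4]>=amin][:n],m
E
python3 - <<'E'
from h import *
t=cv2.imread("pics/top0.png");s=cv2.imread("pics/scene0.png")
up=lambda a:[(80+x/2,90+y/2) for x,y in a]; us=lambda a:[(170+x/2.5,130+y/2.5) for x,y in a]
th=lambda z,sx=84,sy=59:[[sx,sy,z],[sx,-sy,z],[-sx,sy,z],[-sx,-sy,z]]
px=up([(316,172),(404,183),(297,296),(389,308)])
# scene: thread near spigot +x: (235,207) & (293,259)
ps=us([(293,259),(235,207),(414,209),(352,163)])
g=unproj('top',np.mean(px,0),110)
for o in([('top',th(110),px)],[('scene',th(110),ps)],[('top',th(110),px),('scene',th(110),ps)]):
    p,e,r=fit(o,[g[0],g[1],-.1]);print('housing',p,e)
px=up([(620,286),(677,397),(545,319),(599,433)])
g=unproj('top',np.mean(px,0),4)
p,e,r=fit([('top',th(4),px)],[g[0],g[1],.5]);print('cover',p,e)
c=[unproj('top',q,42) for q in up([(598,325),(629,390)])];print('handle',np.mean(c,0),c)
b,m=blobs(t,(100,120,60),(130,255,255),(105,220,155,280),3);print(b)
pts=np.argwhere(m)[:,::-1].astype(np.float32)+[105,220];R=cv2.minAreaRect(pts.astype(np.float32));print(R)
B=[unproj('top',q,22)[:2] for q in cv2.boxPoints(R)];print('filter',np.mean(B,0),np.diff(B,axis=0),np.degrees([np.arctan2(*(np.diff(B,axis=0)[i][::-1])) for i in(0,1)]))
c=[unproj('top',q,52) for q in up([(75,318),(118,310)])];print('tab',np.mean(c,0),c)
c=[unproj('scene',q,52) for q in us([(604,374),(646,382)])];print('tab scene',np.mean(c,0),c)
c=[unproj('scene',q,48) for q in us([(219,112),(249,86)])];print('handle scene',np.mean(c,0),c)
E
```

```text
housing [ 5.69134131e+02  2.27752380e+01 -1.51838975e-01] 0.3756793785856871
housing [ 5.70609582e+02  2.48271878e+01 -1.51343189e-01] 0.5050914350023561
housing [ 5.69417253e+02  2.33104594e+01 -1.51519757e-01] 0.8323362791421971
cover [ 410.14115574 -332.19146531   -1.1787429 ] 12.621025401121472
handle [ 409.40784598 -325.59628872   42.        ] [array([ 453.47097661, -308.52254915,   42.        ]), array([ 365.34471535, -342.6700283 ,   42.        ])]
[(array([140.24, 245.04]), np.int32(45)), (array([146.18, 260.09]), np.int32(11)), (array([118.12, 252.75]), np.int32(8))]
((137.27101135253906, 242.71414184570312), (32.27307891845703, 34.555015563964844), 19.025604248046875)
filter [502.74138913 359.63579126] [[ 91.38104424 -25.92470417]
 [-32.56948747 -87.28989149]
 [-90.26786655  27.40508982]] [ -15.83858243 -110.46148357]
tab [487.1567274  372.68505813  52.        ] [array([482.56622864, 401.43048798,  52.        ]), array([491.74722615, 343.93962828,  52.        ])]
tab scene [494.85641739 384.60451229  52.        ] [array([505.5905522 , 367.14014876,  52.        ]), array([484.12228257, 402.06887582,  52.        ])]
handle scene [ 417.75898167 -320.02164453   48.        ] [array([ 458.35298908, -305.97688603,   48.        ]), array([ 377.16497426, -334.06640303,   48.        ])]
```

```bash
python3 - <<'E'
from h import *
up=lambda a:[(80+x/2,90+y/2) for x,y in a]; us=lambda a:[(170+x/2.5,130+y/2.5) for x,y in a]
th=lambda z,sx=84,sy=59:[[sx,sy,z],[sx,-sy,z],[-sx,sy,z],[-sx,-sy,z]]
px=up([(545,319),(620,286),(599,433),(677,397)])
p,e,r=fit([('top',th(4),px)],[410,-330,.4]);print('cover',p,e)
px=up([(62,285),(115,267),(86,367),(138,349)])
p,e,r=fit([('top',th(22,63,39),px)],[490,360,.3]);print('filter',p,e,r)
for c in('top','scene'):
    print(c,proj(c,place(p,[[0,22,52],[0,-22,52],[0,22,22],[0,-22,22]]))*(2 if c=='top' else 2.5)-([160,180] if c=='top' else [425,325]))
print(proj('scene',place(p,th(22,63,39)))*2.5-[425,325])
E
```

```text
cover [ 4.10721628e+02 -3.31387094e+02  3.82906641e-01] 0.7879838911749175
filter [4.87475108e+02 3.78787903e+02 3.23145223e-01] 1.1690865224028357 [[-0.33302698 -0.54967142]
 [ 0.04814495 -0.97594905]
 [-0.58976625  1.16908652]
 [ 0.87457022  0.26107605]]
top [[ 76.22628916 319.4975511 ]
 [107.75456992 308.30313949]
 [ 84.83312993 321.87269539]
 [115.48591249 310.97119757]]
scene [[645.85560908 378.96202218]
 [602.47110798 363.99967661]
 [640.07918308 399.78176591]
 [597.48344297 384.7196425 ]]
[[641.95397527 447.60529546]
 [563.66701284 418.51082636]
 [670.6734729  367.24290965]
 [597.73374475 342.64703098]]
```

```bash
cat >> h.py <<'E'
from plant import manip
def to(x,y,z,yaw):
    s=manip.get_state();p=s['tcp_pos'];w=s['ee_rot'][2];c,n=np.cos(w),np.sin(w);dx,dy=x-p[0],y-p[1]
    print('slide',np.round([(c*dx+n*dy)/1000,(n*dx-c*dy)/1000,(p[2]-z)/1000],4),'twist',round(-np.degrees((yaw-w+np.pi)%(2*np.pi)-np.pi),2))
def st():
    s=manip.get_state();print(round(s['time_s'],2),s['tcp_pos'].round(1),s['ee_rot'].round(4),s['contact_force'].round(1),round(s['grip_width'],1),round(s['grasp_force'],1))
E
python3 - <<'E'
from h import *
y=.30+np.pi/2
to(430,-400,250,y);to(580,-50,250,y);to(487.5,379,150,y)
E
```

```text
slide [ 0.2922 -0.0655 -0.0578] twist -89.96
slide [ 0.5391 -0.3554 -0.0578] twist -89.96
slide [ 0.5779 -0.7926  0.0422] twist -89.96
```

```bash
python3 -m inch '{"hand":[0.0854,0.0854,0.0854,0.0854,0.0854,0.0854,0.0854,0.0854,0.0854,0.0854,0.0854,0.0854,0.0854,0.0854,0.0854,0.0854,0.0854,0.0854,0.0854,0.0854],"slide":[[0.292,-0.065,-0.058],[0.292,-0.065,-0.058],[0.292,-0.065,-0.058],[0.292,-0.065,-0.058],[0.292,-0.065,-0.058],[0.539,-0.355,-0.058],[0.539,-0.355,-0.058],[0.539,-0.355,-0.058],[0.539,-0.355,-0.058],[0.539,-0.355,-0.058],[0.539,-0.355,-0.058],[0.578,-0.793,0.042],[0.578,-0.793,0.042],[0.578,-0.793,0.042],[0.578,-0.793,0.042],[0.578,-0.793,0.042],[0.578,-0.793,0.042],[0.578,-0.793,0.042],[0.578,-0.793,0.042],[0.578,-0.793,0.042]],"twist":[-10,-20,-30,-40,-50,-60,-70,-80,-90,-90,-90,-90,-90,-90,-90,-90,-90,-90,-90,-90]}'
python3 - <<'E'
from h import *
st();to(487.5,379,140,.3+np.pi/2);to(487.5,379,27,.3+np.pi/2)
f=vision.grab_frame("top");cv2.imwrite("pics/t1.png",cv2.resize(f[200:320,60:220],None,fx=5,fy=5,interpolation=cv2.INTER_CUBIC))
g=vision.grab_frame("scene");cv2.imwrite("pics/s1.png",cv2.resize(g[180:340,340:500],None,fx=3.5,fy=3.5,interpolation=cv2.INTER_CUBIC))
E
```

```text
time_s: 3.5
tcp_pos: [487.0, 380.0, 149.8]
ee_rot: [-3.141, 0.0, 1.873]
contact_force: [0.4, -0.6, 0.9]
grip_width: 85.3
grasp_force: 0.0
3.5 [487.  380.  149.8] [-3.141e+00  2.000e-04  1.873e+00] [ 0.4 -0.6  0.9] 85.3 0.0
slide [-0.0011  0.0002  0.0098] twist 0.13
slide [-0.0011  0.0002  0.1228] twist 0.13
```

```bash
python3 - <<'E'
import cv2,numpy as np
a=cv2.imread("pics/t1.png");b=cv2.imread("pics/s1.png")
a=cv2.resize(a,(400,300));b=cv2.resize(b,(400,400))
o=np.zeros((400,800,3),np.uint8);o[:300,:400]=a;o[:,400:]=b;cv2.imwrite("pics/c1.png",o)
E
```

```text
(no output)
```

View pics/c1.png

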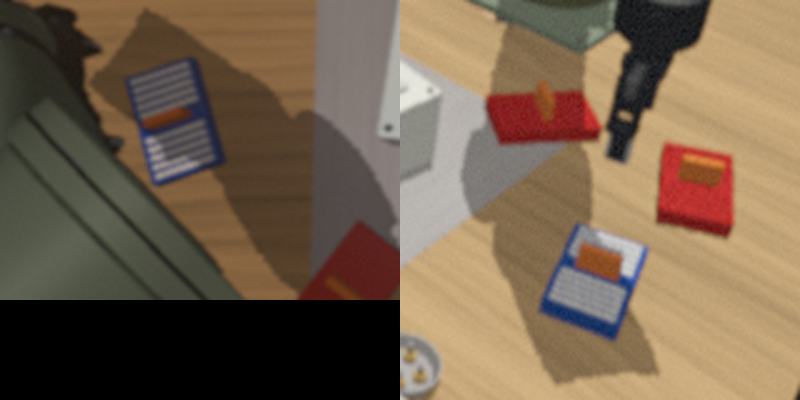

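The filter is clear in both views (tab at (167,118) left, (600,262) right). I'll check the projected TCP against where the fingers appear.

```bash
python3 - <<'E'
from h import *
w=1.873;y=np.array([np.sin(w),-np.cos(w),0])
T=np.array([487,380,149.8]);P=[T,T+y*42+[0,0,13],T-y*42+[0,0,13]]
print('top',(proj('top',P)-[60,200])*2.5);print('scene',(proj('scene',P)-[340,180])*2.5+[400,0])
us=lambda a:[((x-400)/2.5+340,y/2.5+180) for x,y in a]; ut=lambda a:[(x/2.5+60,y/2.5+200) for x,y in a]
th=lambda z,sx=63,sy=39:[[sx,sy,z],[sx,-sy,z],[-sx,sy,z],[-sx,-sy,z]]
# +x+y,+x-y,-x+y,-x-y
S=('scene',th(22),us([(616,325),(541,300),(648,246),(578,226)])); t=('top',th(22),ut([(127,77),(192,58),(156,184),(223,161)]))
for o in([S],[t],[S,t]):
    p,e,r=fit(o,[487,379,.3]);print(p,e)
E
```

```text
top [[126.16134571 106.27067115]
 [110.57539595  64.2626532 ]
 [130.76796191 145.60763463]]
scene [[619.18302973 174.09674545]
 [610.08643006 189.29426782]
 [632.95394088 139.77967044]]
[4.91931773e+02 3.84306627e+02 3.05770472e-01] 1.5502634356716385
[4.88866582e+02 3.79754669e+02 3.15757042e-01] 1.112005857977067
[4.89870952e+02 3.82050343e+02 3.11471178e-01] 2.327553552596271
```

```bash
python3 -m inch '{"hand":[0.0854,0.0854,0.0854,0.0854],"slide":[[0.0,0.002,0.06],[0.0,0.002,0.09],[0.0,0.002,0.09],[0.0,0.002,0.09]],"twist":[-0.5,-0.5,-0.5,-0.5]}'
python3 - <<'E'
from h import *
st();to(489,381,27,.31+np.pi/2)
f=vision.grab_frame("top")[200:320,60:220];g=vision.grab_frame("scene")[200:330,380:500]
o=np.zeros((430,800,3),np.uint8);o[:300,:400]=cv2.resize(f,(400,300));o[:,403:]=cv2.resize(g,(397,430),interpolation=cv2.INTER_CUBIC);cv2.imwrite("pics/c2.png",o)
E
```

```text
time_s: 4.1
tcp_pos: [490.4, 379.9, 62.0]
ee_rot: [3.14, -0.001, 1.879]
contact_force: [0.3, 0.5, 0.5]
grip_width: 85.6
grasp_force: 0.0
4.1 [490.4 379.9  62. ] [ 3.1397e+00 -7.0000e-04  1.8792e+00] [0.3 0.5 0.5] 85.6 0.0
slide [ 0.0015 -0.001   0.035 ] twist -0.09
```

View pics/c2.png

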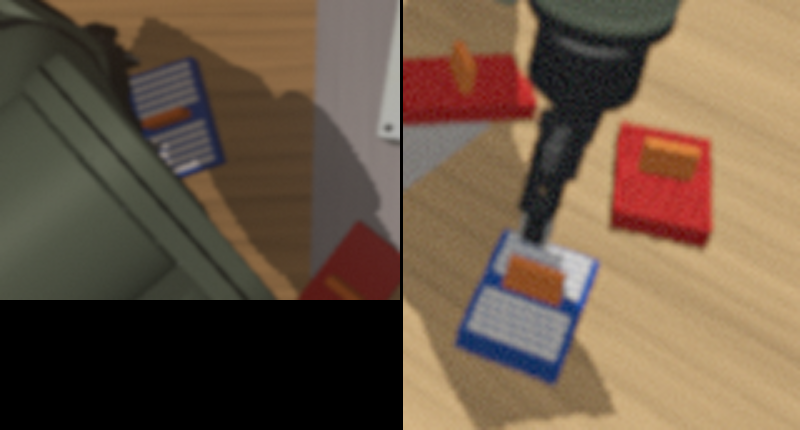

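```bash
python3 - <<'E'
from h import *
for z in(62,75,100):
    print(z,unproj('scene',[419.9,272.5],z),unproj('top',[60+125/2.5,200+62/2.5],z))
w=1.879;y=np.array([np.sin(w),-np.cos(w),0]);T=np.array([490.4,379.9,62])
P=[T,T+y*43+[0,0,13],T-y*43+[0,0,13]];print(P)
print((proj('scene',P)-[380,200])*3.308+[403,0],(proj('top',P)-[60,200])*2.5)
k=vision.get_calibration('scene');print(-cv2.Rodrigues(k['rvec'])[0].T@k['tvec'].ravel())
k=vision.get_calibration('top');print(-cv2.Rodrigues(k['rvec'])[0].T@k['tvec'].ravel())
s=manip.get_state();print(s['q'])
f=vision.grab_frame("scene")[150:350,340:540];cv2.imwrite("pics/c3.png",cv2.resize(cv2.convertScaleAbs(f,alpha=1.8,beta=20),(600,600),interpolation=cv2.INTER_CUBIC))
E
```

```text
62 [478.13092871 371.55208016  62.        ] [547.81065654 421.82738727  62.        ]
75 [491.56542017 377.40619853  75.        ] [545.37797632 416.24292893  75.        ]
100 [517.40098066 388.66411847 100.        ] [540.69974514 405.50358597 100.        ]
[array([490.4, 379.9,  62. ]), array([531.37384078, 392.94394004,  75.        ]), array([449.42615922, 366.85605996,  75.        ])]
[[535.52524949 253.13786794]
 [523.1227516  276.48654989]
 [553.43370559 207.12499365]] [[160.61264254 113.58536423]
 [145.98445609  74.28158607]
 [166.02232737 150.59100563]]
[1255.16172894  710.14549068  813.9004671 ]
[ 351.5921325   -28.61166595 1110.57218706]
[-0.57072347  0.94809719 -0.30348129  1.4431233   0.34519233  0.80071523
 -0.68725228]
```

View pics/c3.png

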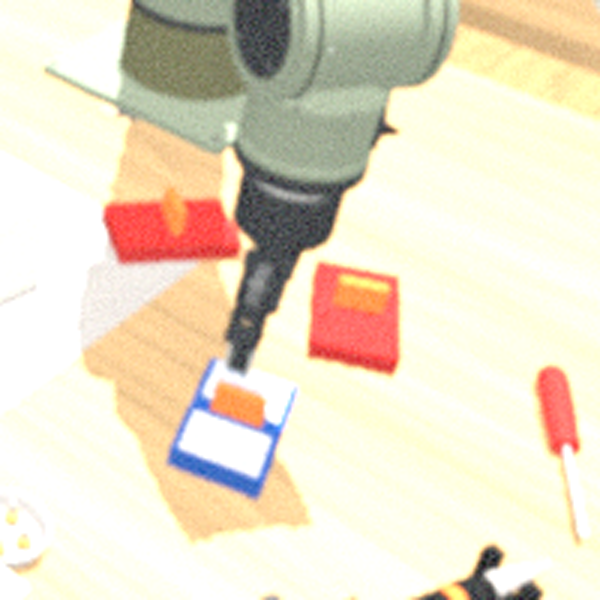

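The fingertips look about 40 mm higher than the reported TCP implies. I'll go down to the nominal height, which is safe because the fingers straddle the tab, and check there.

```bash
python3 -m inch '{"hand":[0.0854,0.0854,0.0854,0.0854],"slide":[[0.001,-0.001,0.015],[0.001,-0.001,0.030],[0.001,-0.001,0.030],[0.001,-0.001,0.030]],"twist":[0,0,0,0]}'
python3 - <<'E'
from h import *
g=vision.grab_frame("scene")[220:340,380:500]
f=vision.grab_frame("top")[200:320,80:160]
o=np.zeros((600,800,3),np.uint8);o[:,:600]=cv2.resize(g,(600,600),interpolation=cv2.INTER_CUBIC);o[:300,600:]=cv2.resize(f,(200,300));cv2.imwrite("pics/c4.png",o)
w=manip.get_state();print(w['tcp_pos'])
w=w['ee_rot'][2];y=np.array([np.sin(w),-np.cos(w),0]);T=manip.get_state()['tcp_pos']
P=[T,T+y*43+[0,0,13],T-y*43+[0,0,13],T+y*43+[0,0,53]];print((proj('scene',P)-[380,220])*5)
E
```

```text
time_s: 4.75
tcp_pos: [488.1, 380.8, 30.3]
ee_rot: [-3.142, -0.0, 1.88]
contact_force: [0.3, 0.4, 0.3]
grip_width: 85.3
grasp_force: 0.0
[488.28612539 380.87882443  30.59351221]
[[192.90331945 325.56928265]
 [174.33405535 361.82777537]
 [219.5587087  256.28970471]
 [189.08714592 304.3148971 ]]
```

View pics/c4.png

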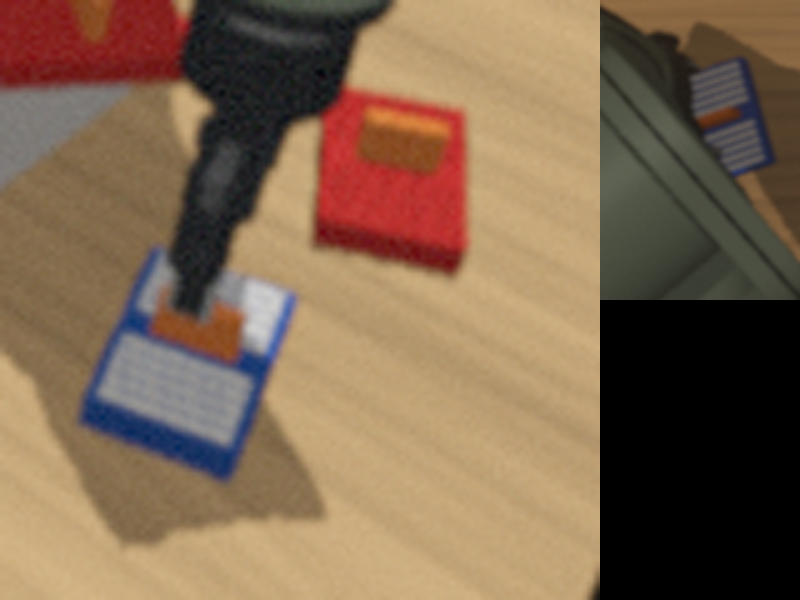

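```bash
python3 -m inch '{"hand":[0.0,0.0,0.0,0.0,0.0,0.0,0.0,0.0],"slide":[[0,0,0],[0,0,0],[0,0,0],[0,0,0],[0,0,0],[0,0,0],[0,0,0],[0,0,0]],"twist":[0,0,0,0,0,0,0,0]}' 20
python3 - <<'E'
from h import *
g=vision.grab_frame("scene")[220:340,380:500]
cv2.imwrite("pics/c5.png",cv2.resize(cv2.convertScaleAbs(g,alpha=1.4,beta=10),(600,600),interpolation=cv2.INTER_CUBIC))
T=manip.get_state()['tcp_pos'];print((proj('scene',[T,T+[0,0,10],T+[0,0,20],T+[0,0,40]])-[380,220])*5)
E
```

```text
time_s: 5.85
tcp_pos: [488.1, 380.7, 30.2]
ee_rot: [-3.142, -0.0, 1.88]
contact_force: [-0.4, -0.5, -0.2]
grip_width: 0.4
grasp_force: 0.0
[[192.78660388 325.7654856 ]
 [196.3831272  311.94015388]
 [200.0190089  297.96352532]
 [207.41146031 269.54633348]]
```

View pics/c5.png

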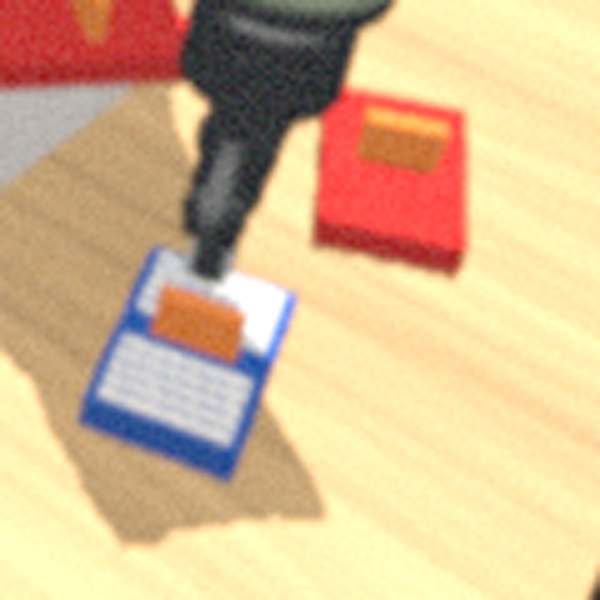

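Closed, the fingertip shows at (208,278), about 34 mm above the reported TCP, and it missed the tab (width 0.4). That means the reported z is too low. I'll probe the top of the tab (52 mm) gently to measure the offset.

```bash
cat > chk.py <<'E'
from plant import manip
import sys
s=manip.get_state();print(s['tcp_pos'].round(1),s['contact_force'].round(1));sys.exit(abs(s['contact_force'][2])>3)
E
python3 -m inch '{"hand":[0,0,0,0],"slide":[[0,0,0.004],[0,0,0.004],[0,0,0.004],[0,0,0.004]],"twist":[0,0,0,0]}' >/dev/null; python3 chk.py &&
python3 -m inch '{"hand":[0,0],"slide":[[0,0,0.002],[0,0,0.002]],"twist":[0,0]}' >/dev/null; python3 chk.py &&
python3 -m inch '{"hand":[0,0],"slide":[[0,0,0.002],[0,0,0.002]],"twist":[0,0]}' >/dev/null; python3 chk.py &&
python3 -m inch '{"hand":[0,0],"slide":[[0,0,0.002],[0,0,0.002]],"twist":[0,0]}' >/dev/null; python3 chk.py &&
python3 -m inch '{"hand":[0,0],"slide":[[0,0,0.002],[0,0,0.002]],"twist":[0,0]}' >/dev/null; python3 chk.py &&
python3 -m inch '{"hand":[0,0],"slide":[[0,0,0.002],[0,0,0.002]],"twist":[0,0]}' >/dev/null; python3 chk.py
```

```text
[488.2 380.8  26.3] [-0.9 -0.6 -0.3]
[488.2 380.8  26.3] [-0.9 -0.6 -0.3]
[488.2 380.8  26.3] [-0.9 -0.6 -0.3]
[488.2 380.8  26.3] [-0.9 -0.6 -0.3]
[488.2 380.8  26.3] [-0.9 -0.6 -0.3]
[488.2 380.8  26.3] [-0.9 -0.6 -0.3]False
False
False
False
False
False
```

```bash
sed -i 's/sys.exit(\(.*\))$/sys.exit(int(\1))/' chk.py
python3 -m inch '{"hand":[0,0],"slide":[[0,0,0.002],[0,0,0.002]],"twist":[0,0]}' >/dev/null; python3 chk.py &&
python3 -m inch '{"hand":[0,0],"slide":[[0,0,0.002],[0,0,0.002]],"twist":[0,0]}' >/dev/null && python3 chk.py &&
python3 -m inch '{"hand":[0,0],"slide":[[0,0,0.002],[0,0,0.002]],"twist":[0,0]}' >/dev/null && python3 chk.py &&
python3 -m inch '{"hand":[0,0],"slide":[[0,0,0.002],[0,0,0.002]],"twist":[0,0]}' >/dev/null && python3 chk.py &&
python3 -m inch '{"hand":[0,0],"slide":[[0,0,0.002],[0,0,0.002]],"twist":[0,0]}' >/dev/null && python3 chk.py &&
python3 -m inch '{"hand":[0,0],"slide":[[0,0,0.002],[0,0,0.002]],"twist":[0,0]}' >/dev/null && python3 chk.py
```

```text
[488.1 380.7  24.1] [-0.1 -0.5  0.1]
[488.1 380.7  22.1] [-0.1  0.8 -0.1]
[488.  380.7  20.1] [ 0.4 -0.9 -0.3]
[488.1 380.7  18.1] [-0.1 -0.6  0.1]
[488.1 380.7  16.1] [-0.4 -1.  -0.4]
[488.1 380.7  14.1] [-0.2  0.3  0.1]
```

```bash
python3 - <<'E'
from h import *
g=vision.grab_frame("scene");x0,y0=405,255
v=cv2.cvtColor(g,cv2.COLOR_BGR2HSV)[y0:300,x0:440];m=(v[...,2]<75)
print("dark per row",[(y0+r,int(np.flatnonzero(m[r]).min()+x0),int(np.flatnonzero(m[r]).max()+x0)) for r in range(len(m)) if m[r].any()])
b,_=blobs(g,(3,120,90),(18,255,255),(405,270,440,300),2);print('tab',b)
T=manip.get_state()['tcp_pos'];print(T,proj('scene',[T,T+[0,0,20],T+[0,0,40]]),proj('scene',place([489,381,.31],[[0,0,52],[0,22,52],[0,-22,52]])))
o=np.zeros((600,800,3),np.uint8);o[:,:400]=cv2.resize(g[240:315,395:445],(400,600),interpolation=cv2.INTER_CUBIC)
f=vision.grab_frame("top");o[:,400:]=cv2.resize(cv2.convertScaleAbs(f[200:290,85:145],alpha=1.8,beta=20),(400,600),interpolation=cv2.INTER_CUBIC);cv2.imwrite("pics/c6.png",o)
print(proj('top',[T,T+[0,0,20],T+[0,0,40]]))
E
```

```text
dark per row [(255, 418, 433), (256, 418, 433), (257, 418, 432), (258, 418, 432), (259, 418, 431), (260, 417, 431), (261, 418, 430), (262, 417, 430), (263, 417, 430), (264, 417, 429), (265, 416, 429), (266, 416, 428), (267, 416, 427), (268, 416, 427), (269, 416, 426), (270, 416, 426), (271, 417, 425), (272, 418, 425), (273, 418, 425), (274, 418, 424), (275, 418, 423), (276, 418, 423), (277, 417, 422), (278, 417, 422), (279, 418, 422), (280, 421, 422)]
tab [(array([419.19, 284.52]), np.int32(147))]
[488.12303163 380.69029488  14.18939514] [[417.38913708 289.51654386]
 [418.8102973  284.05210773]
 [420.26262845 278.4678177 ]] [[420.01527087 279.31663132]
 [428.75811556 282.41900544]
 [411.42085213 276.26692572]]
[[130.45143492 248.31245951]
 [127.77968082 247.48735646]
 [125.00922021 246.63177042]]
```

View pics/c6.png

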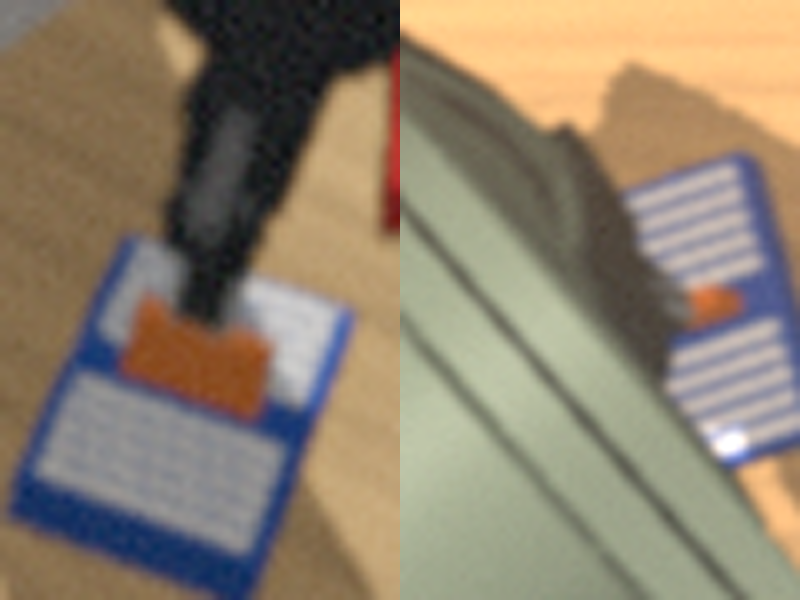

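The fingertip sits right at the tab's top edge (scene (205,322), top (680,300)) and is centred on it. The z offset is about 37 mm, so I'll finish the probe.

```bash

python3 -m inch '{"hand":[0,0],"slide":[[0,0,0.001],[0,0,0.001]],"twist":[0,0]}' >/dev/null && python3 chk.py &&
python3 -m inch '{"hand":[0,0],"slide":[[0,0,0.001],[0,0,0.001]],"twist":[0,0]}' >/dev/null && python3 chk.py &&
python3 -m inch '{"hand":[0,0],"slide":[[0,0,0.001],[0,0,0.001]],"twist":[0,0]}' >/dev/null && python3 chk.py &&
python3 -m inch '{"hand":[0,0],"slide":[[0,0,0.001],[0,0,0.001]],"twist":[0,0]}' >/dev/null && python3 chk.py &&
python3 -m inch '{"hand":[0,0],"slide":[[0,0,0.001],[0,0,0.001]],"twist":[0,0]}' >/dev/null && python3 chk.py &&
python3 -m inch '{"hand":[0,0],"slide":[[0,0,0.001],[0,0,0.001]],"twist":[0,0]}' >/dev/null && python3 chk.py
```

```text
[488.1 380.7  13.2] [0.2 0.5 0.7]
[488.2 380.8  12.9] [-2.7 -3.6 13.2]
```

```bash

python3 -m inch '{"hand":[0,0,0.06,0.06,0.06,0.06,0.06,0.06,0.06,0.06,0.06,0.06,0.06],"slide":[[0,0,-0.012],[0,0,-0.012],[0,0,-0.012],[0,0,-0.012],[0,0,-0.012],[0,0,-0.012],[0,0,-0.012],[0,0,-0.012],[0,0,0],[0,0,0.012],[0,0,0.023],[0,0,0.023],[0,0,0.023]],"twist":[0,0,0,0,0,0,0,0,0,0,0,0,0]}'
python3 -m inch '{"hand":[0,0,0,0,0,0,0,0],"slide":[[0,0,0],[0,0,0],[0,0,0],[0,0,0],[0,0,0],[0,0,0],[0,0,0],[0,0,0]],"twist":[0,0,0,0,0,0,0,0]}' 60
```

```text
time_s: 10.12
tcp_pos: [488.2, 380.9, -10.6]
ee_rot: [3.141, -0.0, 1.88]
contact_force: [-0.2, -0.3, 0.9]
grip_width: 60.3
grasp_force: 0.0
time_s: 11.12
tcp_pos: [488.3, 380.9, -10.4]
ee_rot: [3.141, -0.0, 1.88]
contact_force: [-0.1, -0.7, 5.9]
grip_width: 8.8
grasp_force: 59.8
```

```bash
python3 - <<'E'
from h import *
to(569.4,23.3,150,-.1515+np.pi/2)
E
```

```text
slide [-0.3653 -0.0316 -0.1604] twist 26.41
```

```bash

python3 -m inch '{"hand":[0,0,0,0,0,0,0,0,0,0,0,0,0,0,0,0,0],"slide":[[0,0,-0.03],[0,0,-0.08],[0,0,-0.13],[0,0,-0.16],[-0.04,-0.003,-0.16],[-0.08,-0.007,-0.16],[-0.13,-0.011,-0.16],[-0.18,-0.015,-0.16],[-0.23,-0.02,-0.16],[-0.28,-0.024,-0.16],[-0.32,-0.028,-0.16],[-0.35,-0.03,-0.16],[-0.365,-0.032,-0.16],[-0.365,-0.032,-0.16],[-0.365,-0.032,-0.16],[-0.365,-0.032,-0.16],[-0.365,-0.032,-0.16]],"twist":[0,0,0,0,4,8,12,16,20,24,26.4,26.4,26.4,26.4,26.4,26.4,26.4]}'
python3 - <<'E'
from h import *
st();to(569.4,23.3,110,-.1515+np.pi/2)
f=vision.grab_frame("top");g=vision.grab_frame("scene");cv2.imwrite("pics/t7.png",f);cv2.imwrite("pics/s7.png",g)
o=np.zeros((500,800,3),np.uint8);o[:,:400]=cv2.resize(f[145:270,200:300],(400,500),interpolation=cv2.INTER_CUBIC);o[:,400:]=cv2.resize(g[150:300,240:360],(400,500),interpolation=cv2.INTER_CUBIC);cv2.imwrite("pics/c7.png",o)
E
```

```text
time_s: 13.25
tcp_pos: [568.7, 23.9, 149.2]
ee_rot: [-3.141, -0.0, 1.42]
contact_force: [-0.3, 0.3, -2.1]
grip_width: 8.6
grasp_force: 58.8
13.25 [568.7  23.9 149.2] [-3.1415e+00 -2.0000e-04  1.4204e+00] [-0.3  0.3 -2.1] 8.6 58.8
slide [-0.0005  0.0008  0.0392] twist 0.06
```

View pics/c7.png

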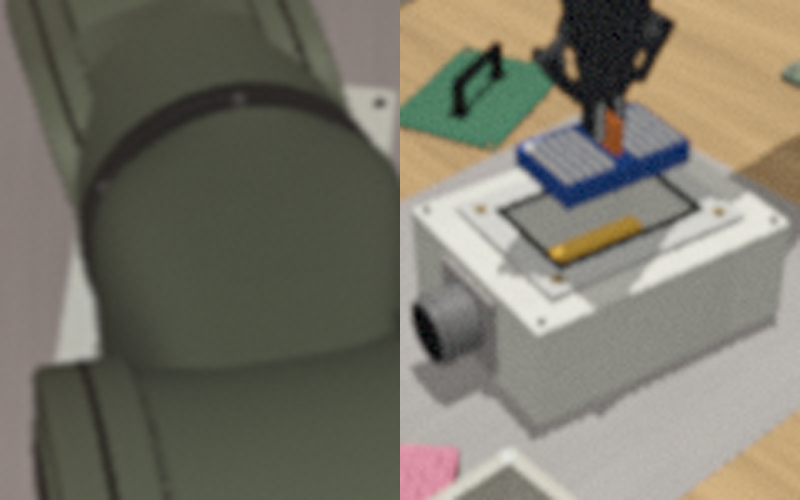

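```bash
cat >> h.py <<'E'
from scipy.optimize import minimize
def silh(cam,mask_pts,model,p0,z,S=8):
    """fit (x,y,yaw) so that hull of projected model matches hull of mask pixels"""
    H=cv2.convexHull(np.asarray(mask_pts,np.float32));o=H.reshape(-1,2).min(0)-10
    sz=((H.reshape(-1,2).max(0)-o+20)*S).astype(int)
    def draw(h):
        m=np.zeros((sz[1],sz[0]),np.uint8);cv2.fillConvexPoly(m,np.round((h.reshape(-1,2)-o)*S).astype(np.int32),1);return m
    A=draw(H)
    f=lambda p:np.count_nonzero(A!=draw(cv2.convexHull(proj(cam,place(p,model,z)).astype(np.float32))))/S/S
    p0=np.array(p0,float)
    r=minimize(f,p0,method='Nelder-Mead',options=dict(initial_simplex=[p0,p0+[8,0,0],p0+[0,8,0],p0+[0,0,.08]],xatol=.01,fatol=.01,maxiter=600))
    return r.x,r.fun
def cmask(img,lo,hi,roi,k=4,amin=200):
    x0,y0,x1,y1=roi;u=cv2.resize(img[y0:y1,x0:x1],None,fx=k,fy=k,interpolation=cv2.INTER_CUBIC)
    m=cv2.inRange(cv2.cvtColor(u,cv2.COLOR_BGR2HSV),lo,hi)
    N,l,s,c=cv2.connectedComponentsWithStats(m);g=np.isin(l,[i for i in range(1,N) if s[i,4]>=amin])
    return (np.argwhere(g)[:,::-1]+.5)/k-.5+[x0,y0]
def box(a,b,z0,z1): return [[x,y,z] for x in(-a,a) for y in(-b,b) for z in(z0,z1)]
E
python3 - <<'E'
from h import *
t=cv2.imread("pics/top0.png");s0=cv2.imread("pics/scene0.png");g=cv2.imread("pics/s7.png")
th=[[84,59,110],[84,-59,110],[-84,59,110],[-84,-59,110]]
for c,im in(('top',t),('scene',s0)):
    q=[]
    for u in proj(c,place([569.4,23.3,-.1515],th)):
        r=np.round(u).astype(int);b=blobs(im,(8,70,60),(28,255,255),(r[0]-6,r[1]-6,r[0]+7,r[1]+7),1)[0];q.append(b[0][0]);
    print(c,q,fit([(c,th,np.array(q))],[569,23,-.15])[:2])
us=lambda a:np.array([((x-400)/3.3333+240,y/3.3333+150) for x,y in a])
zf=159.7
print('manual',fit([('scene',[[63,-39,22],[63,39,22],[-63,39,22],[-63,-39,22],[63,39,0],[-63,39,0],[63,-39,0]],us([(520,150),(570,185),(690,143),(625,105),(570,205),(690,160),(520,168)]))],[569,23,-.15],zf)[:2])
m=cmask(g,(100,110,40),(130,255,255),(265,170,340,220));print(len(m))
print('silh',silh('scene',m,box(63,39,0,22),[569,23,-.15],zf))
# same method on the filter at its start
m=cmask(s0,(100,110,40),(130,255,255),(385,260,450,325));print('start',silh('scene',m,box(63,39,0,22),[489,381,.31],0))
E
```

```text
top [array([238., 176.]), array([281.64, 181.09]), array([228.54, 237.85]), array([274.15, 243.54])] (array([ 5.69842500e+02,  2.32081077e+01, -1.49419922e-01]), np.float64(0.13023443057352324))Traceback (most recent call last):
  File "<stdin>", line 7, in <module>
IndexError: list index out of range
```

```bash
python3 - <<'E'
from h import *
s0=cv2.imread("pics/scene0.png");g=cv2.imread("pics/s7.png")
th=[[84,59,110],[84,-59,110],[-84,59,110],[-84,-59,110]]
q=[];M=[]
for a,u in zip(th,proj('scene',place([569.8,23.2,-.1494],th))):
    r=np.round(u).astype(int);m=cmask(s0,(8,50,50),(30,255,255),(r[0]-6,r[1]-6,r[0]+7,r[1]+7),amin=8)
    print(u,len(m),m.mean(0) if len(m) else None)
    if len(m):q.append(m.mean(0));M.append(a)
print(fit([('scene',M,np.array(q))],[569,23,-.15])[:2])
us=lambda a:np.array([((x-400)/3.3333+240,y/3.3333+150) for x,y in a])
zf=159.7
print('manual',fit([('scene',[[63,-39,22],[63,39,22],[-63,39,22],[-63,-39,22],[63,39,0],[-63,39,0],[63,-39,0]],us([(520,150),(570,185),(690,143),(625,105),(570,205),(690,160),(520,168)]))],[569,23,-.15],zf)[:2])
m=cmask(g,(100,110,40),(130,255,255),(265,170,340,220));print(len(m))
print('silh',silh('scene',m,box(63,39,0,22),[569,23,-.15],zf))
m=cmask(s0,(100,110,40),(130,255,255),(385,260,450,325));print('start',silh('scene',m,box(63,39,0,22),[489,381,.31],0))
E
```

```text
[286.94246468 233.71374765] 193 [287.5615285  230.60556995]
[263.95630865 212.42265262] 72 [263.68402778 212.25694444]
[335.31163209 213.12508787] 58 [335.18965517 213.07327586]
[310.63381482 194.3858877 ] 50 [310.215 194.655]
(array([ 5.66913206e+02,  2.00783302e+01, -1.47306563e-01]), np.float64(2.136346871757155))
manual (array([ 5.70426502e+02,  2.75672625e+01, -1.04293035e-01]), np.float64(2.1744210984180086))
4711
silh (array([ 5.67816015e+02,  2.44829104e+01, -1.22976109e-01]), np.float64(422.765625))
start (array([4.86545396e+02, 3.81502198e+02, 3.50684406e-01]), np.float64(300.53125))
```

```bash
python3 - <<'E'
from h import *
s0=cv2.imread("pics/scene0.png");g=cv2.imread("pics/s7.png")
def run(im,roi,p0,z):
    for sat in(110,150):
        m=cmask(im,(105,sat,40),(128,255,255),roi,amin=1500);H=cv2.convexHull(m.astype(np.float32)).reshape(-1,2)
        print(sat,m.min(0),m.max(0),cv2.contourArea(H));h=proj('scene',place(p0,box(63,39,0,22),z));print(h.min(0),h.max(0),cv2.contourArea(cv2.convexHull(h.astype(np.float32))))
        print(silh('scene',m,box(63,39,0,22),p0,z))
run(s0,(385,260,450,325),[489,381,.31],0);run(g,(265,170,340,220),[569,24,-.15],159.7)
E
```

```text
110 [396.875 279.625] [437.875 314.625] 702.59375
[394.26856023 267.72420557] [438.98559284 315.89987942] 1306.5342283393256
(array([4.86853275e+02, 3.82184237e+02, 3.52451616e-01]), np.float64(581.046875))
150 [397.125 299.125] [426.875 314.125] 167.96875
[394.26856023 267.72420557] [438.98559284 315.89987942] 1306.5342283393256
(array([532.45679012, 249.04938272,   0.77617284]), np.float64(172.1875))
110 [275.125 192.375] [325.375 211.375] 598.21875
[273.78076839 179.20147683] [327.02239466 212.59601786] 1045.1149363385048
(array([ 5.67277555e+02,  2.43343905e+01, -1.56604396e-01]), np.float64(422.59375))
150 [275.625 192.875] [325.125 210.875] 520.3125
[273.78076839 179.20147683] [327.02239466 212.59601786] 1045.1149363385048
(array([ 5.66714836e+02,  2.28469555e+01, -9.48711452e-02]), np.float64(478.40625))
```

```bash
cat >> h.py <<'E'
def bmask(im,roi,th,k=4,amin=300):
    x0,y0,x1,y1=roi;u=cv2.resize(im[y0:y1,x0:x1],None,fx=k,fy=k,interpolation=cv2.INTER_CUBIC).astype(int)
    m=((u[...,0]-u[...,2])>th).astype(np.uint8);N,l,s,c=cv2.connectedComponentsWithStats(m)
    g=np.isin(l,[i for i in range(1,N) if s[i,4]>=amin]);return (np.argwhere(g)[:,::-1]+.5)/k-.5+[x0,y0]
E
python3 - <<'E'
from h import *
s0=cv2.imread("pics/scene0.png");g=cv2.imread("pics/s7.png")
for im,roi,p0,z in((s0,(385,260,450,325),[489,381,.31],0),(g,(265,170,340,220),[569,24,-.15],159.7)):
    h=proj('scene',place(p0,box(63,39,0,22),z));print(h.min(0),h.max(0))
    for th in(20,30,45):
        m=bmask(im,roi,th);print(th,m.min(0),m.max(0),silh('scene',m,box(63,39,0,22),p0,z))
E
```

```text
[394.26856023 267.72420557] [438.98559284 315.89987942]
20 [396.375 269.625] [438.375 314.875] (array([4.87686486e+02, 3.81718112e+02, 3.19460440e-01]), np.float64(76.484375))
30 [396.625 269.625] [438.375 314.625] (array([4.87260296e+02, 3.81449537e+02, 3.19016962e-01]), np.float64(95.828125))
45 [397.125 270.125] [438.125 314.375] (array([4.87011266e+02, 3.82028389e+02, 3.44547936e-01]), np.float64(121.984375))
[273.78076839 179.20147683] [327.02239466 212.59601786]
20 [264.625 169.625] [325.875 212.125] (array([ 5.72427648e+02,  2.25235280e+01, -1.55995110e-01]), np.float64(634.28125))
30 [274.625 191.625] [325.625 211.875] (array([ 5.68731780e+02,  2.48906214e+01, -1.56747983e-01]), np.float64(372.796875))
45 [275.125 192.375] [325.375 211.375] (array([ 5.67428878e+02,  2.38297423e+01, -1.18183532e-01]), np.float64(410.546875))
```

```bash
python3 - <<'E'
from h import *
to(569.8,23.2,110,-.1494+np.pi/2)
E
python3 -m inch '{"hand":[0,0,0,0,0,0],"slide":[[-0.001,0.001,0.01],[-0.001,0.001,0.02],[-0.001,0.001,0.03],[-0.001,0.001,0.04],[-0.001,0.001,0.04],[-0.001,0.001,0.04]],"twist":[0,0,0,0,0,0]}'; python3 chk.py
```

```text
slide [-0.0003  0.0011  0.0392] twist -0.08
time_s: 14.1
tcp_pos: [569.8, 22.2, 109.4]
ee_rot: [3.141, -0.0, 1.42]
contact_force: [-0.3, 0.4, -0.4]
grip_width: 8.3
grasp_force: 58.8
[569.8  22.2 109.4] [-0.3  0.4 -0.4]
```

```bash

python3 -m inch '{"hand":[0,0,0,0,0,0],"slide":[[0.001,0,0.008],[0.001,0,0.016],[0.001,0,0.024],[0.001,0,0.032],[0.001,0,0.032],[0.001,0,0.032]],"twist":[0,0,0,0,0,0]}'>/dev/null; python3 chk.py &&
python3 -m inch '{"hand":[0,0,0,0,0],"slide":[[0,0,0.006],[0,0,0.012],[0,0,0.018],[0,0,0.018],[0,0,0.018]],"twist":[0,0,0,0,0]}'>/dev/null && python3 chk.py &&
python3 -m inch '{"hand":[0,0,0,0,0],"slide":[[0,0,0.005],[0,0,0.010],[0,0,0.015],[0,0,0.015],[0,0,0.015]],"twist":[0,0,0,0,0]}'>/dev/null && python3 chk.py
```

```text
[569.9  23.2  77.4] [ 0.1  0.  -1.5]
[569.9  23.2  59.3] [-0.8  0.  -1.5]
[569.9  23.2  44.3] [-0.6  0.  -1.1]
```

Filter is in the opening freely; settle onto the rails.

```bash

python3 -m inch '{"hand":[0,0,0],"slide":[[0,0,0.003],[0,0,0.003],[0,0,0.003]],"twist":[0,0,0]}'>/dev/null; python3 chk.py &&
python3 -m inch '{"hand":[0,0],"slide":[[0,0,0.001],[0,0,0.001]],"twist":[0,0]}'>/dev/null && python3 chk.py &&
python3 -m inch '{"hand":[0,0],"slide":[[0,0,0.001],[0,0,0.001]],"twist":[0,0]}'>/dev/null && python3 chk.py &&
python3 -m inch '{"hand":[0,0],"slide":[[0,0,0.001],[0,0,0.001]],"twist":[0,0]}'>/dev/null && python3 chk.py &&
python3 -m inch '{"hand":[0,0],"slide":[[0,0,0.001],[0,0,0.001]],"twist":[0,0]}'>/dev/null && python3 chk.py &&
python3 -m inch '{"hand":[0,0],"slide":[[0,0,0.001],[0,0,0.001]],"twist":[0,0]}'>/dev/null && python3 chk.py
```

```text
[569.8  23.2  41.2] [ 0.7 -0.2 -1.5]
[569.8  23.2  40.2] [ 0.3 -0.4 -0.3]
[569.9  23.2  39.6] [-2.5 -0.2  7.9]
```

```bash

python3 -m inch '{"hand":[0.035,0.035,0.035,0.035,0.035,0.035,0.035,0.035,0.035,0.035,0.035,0.035],"slide":[[0,0,0],[0,0,0],[0,0,0],[0,0,0],[0,0,0],[0,0,0],[0,0,-0.02],[0,0,-0.05],[0,0,-0.09],[0,0,-0.13],[0,0,-0.16],[0,0,-0.16]],"twist":[0,0,0,0,0,0,0,0,0,0,0,0]}'
python3 - <<'E'
from h import *
t=vision.grab_frame("top");s=vision.grab_frame("scene");cv2.imwrite("pics/t8.png",t);cv2.imwrite("pics/s8.png",s)
t0=cv2.imread("pics/top0.png")
pl=box(93,68,0,4)
def gm(im,roi,k=4):
    x0,y0,x1,y1=roi;u=cv2.resize(im[y0:y1,x0:x1],None,fx=k,fy=k,interpolation=cv2.INTER_CUBIC).astype(int)
    m=((u[...,1]-u[...,2])>15).astype(np.uint8);N,l,S,c=cv2.connectedComponentsWithStats(m);g=l==1+np.argmax(S[1:,4])
    return (np.argwhere(g)[:,::-1]+.5)/k-.5+[x0,y0]
for c,im,roi in(('top',t0,(340,220,430,320)),('top',t,(340,220,430,320)),('scene',s,(225,155,300,205))):
    m=gm(im,roi);print(c,m.min(0),m.max(0),silh(c,m,pl,[410.7,-331.4,.383],0))
# brass-ringed holes in the top picture
th=[[84,59,4],[84,-59,4],[-84,59,4],[-84,-59,4]]
for im in(t0,t):
    q=[]
    for u in proj('top',place([410.7,-331.4,.383],th)):
        r=np.round(u).astype(int);m=cmask(im,(5,40,50),(35,255,255),(r[0]-3,r[1]-3,r[0]+4,r[1]+4),amin=6);q.append(m.mean(0))
    print(q,fit([('top',th,np.array(q))],[410,-331,.38])[:2])
b=(cv2.cvtColor(cv2.resize(t0[235:300,365:410],None,fx=4,fy=4,interpolation=cv2.INTER_CUBIC),cv2.COLOR_BGR2GRAY)<45)
P=(np.argwhere(b)[:,::-1]+.5)/4-.5+[365,235];R=cv2.minAreaRect(P.astype(np.float32));print(R,[unproj('top',R[0],z) for z in(42,48)])
E
```

```text
time_s: 18.48
tcp_pos: [570.6, 23.2, 201.1]
ee_rot: [3.138, -0.001, 1.419]
contact_force: [-0.7, 0.1, -1.0]
grip_width: 34.7
grasp_force: 0.0
top [351.875 232.125] [418.125 306.875] (array([ 4.14115038e+02, -3.30481800e+02,  3.89774169e-01]), np.float64(237.515625))
top [351.875 232.125] [418.125 306.875] (array([ 4.13549451e+02, -3.30499794e+02,  3.89683813e-01]), np.float64(225.34375))
scene [238.125 164.875] [288.125 193.375] (array([ 409.32375954, -333.3288513 ,    0.41288145]), np.float64(110.921875))
[array([351.73715539, 249.58489975]), array([390.16386555, 232.01313025]), array([379.51919087, 306.7276971 ]), array([418.56530521, 288.11512567])] (array([ 4.11421222e+02, -3.31080854e+02,  3.88964934e-01]), np.float64(1.0917648499248855))
[array([351.74166667, 249.60705128]), array([390.15010684, 232.        ]), array([379.52669133, 306.73229387]), array([418.55739564, 288.09823049])] (array([ 4.11423689e+02, -3.31073882e+02,  3.89316566e-01]), np.float64(1.1016994751260256))
((386.0000305175781, 268.0), (40.137420654296875, 9.726895332336426), 63.43495178222656) [array([ 411.07296727, -323.89854537,   42.        ]), array([ 410.73898421, -322.24051861,   48.        ])]
```

```bash
python3 - <<'E'
from h import *
to(411.2,-331.2,120,.388)
E
```

```text
slide [-0.3742 -0.1032  0.0788] twist 59.1
```

```bash

python3 -m inch '{"hand":[0.06,0.06,0.06,0.06,0.06,0.06,0.06,0.06,0.06,0.06,0.06,0.06],"slide":[[-0.05,-0.014,0],[-0.10,-0.028,0],[-0.16,-0.044,0],[-0.22,-0.06,0.0],[-0.28,-0.077,0.02],[-0.33,-0.091,0.05],[-0.36,-0.1,0.08],[-0.374,-0.103,0.08],[-0.374,-0.103,0.08],[-0.374,-0.103,0.08],[-0.374,-0.103,0.08],[-0.374,-0.103,0.08]],"twist":[10,20,30,40,50,59,59,59,59,59,59,59]}'
python3 - <<'E'
from h import *
to(411.2,-331.2,20,.388);to(411.2,-331.2,-18,.388)
E
```

```text
time_s: 20.08
tcp_pos: [412.0, -330.6, 119.5]
ee_rot: [3.141, -0.0, 0.391]
contact_force: [0.7, -0.4, -0.8]
grip_width: 60.1
grasp_force: 0.0
slide [-0.001   0.0002  0.0995] twist 0.15
slide [-0.001   0.0002  0.1375] twist 0.15
```

```bash

python3 -m inch '{"hand":[0.06,0.06,0.06,0.06,0.06],"slide":[[-0.001,0,0.04],[-0.001,0,0.08],[-0.001,0,0.1],[-0.001,0,0.1],[-0.001,0,0.1]],"twist":[0,0,0,0,0]}'>/dev/null;python3 chk.py &&
python3 -m inch '{"hand":[0.06,0.06,0.06,0.06,0.06,0.06],"slide":[[0,0,0.008],[0,0,0.016],[0,0,0.02],[0,0,0.02],[0,0,0.02],[0,0,0.02]],"twist":[0,0,0,0,0,0]}'>/dev/null&&python3 chk.py &&
python3 -m inch '{"hand":[0.06,0.06,0.06,0.06,0.06],"slide":[[0,0,0.006],[0,0,0.012],[0,0,0.018],[0,0,0.018],[0,0,0.018]],"twist":[0,0,0,0,0]}'>/dev/null&&python3 chk.py && 
python3 -m inch '{"hand":[0,0,0,0,0,0,0,0,0],"slide":[[0,0,0],[0,0,0],[0,0,0],[0,0,0],[0,0,0],[0,0,0],[0,0,0],[0,0,0],[0,0,0]],"twist":[0,0,0,0,0,0,0,0,0]}' 100
```

```text
[ 411.1 -331.6   20.1] [ 0.3 -0.3 -0.5]
[ 410.8 -331.5   -0.6] [ 0.2 -1.3  0.5]
[ 410.7 -331.4  -18.8] [ 0.1 -0.5  0.6]
time_s: 23.2
tcp_pos: [410.8, -331.5, -18.5]
ee_rot: [3.141, -0.0, 0.39]
contact_force: [-2.7, 1.6, 6.8]
grip_width: 10.5
grasp_force: 98.1
```

```bash

python3 -m inch '{"hand":[0,0,0,0,0,0,0,0,0,0],"slide":[[0,0,-0.005],[0,0,-0.01],[0,0,-0.03],[0,0,-0.06],[0,0,-0.1],[0,0,-0.14],[0,0,-0.18],[0,0,-0.18],[0,0,-0.18],[0,0,-0.18]],"twist":[0,0,0,0,0,0,0,0,0,0]}'
python3 - <<'E'
from h import *
to(569.8,23.2,161.5,-.1494)
t=vision.grab_frame("top");s=vision.grab_frame("scene");cv2.imwrite("pics/t9.png",t);cv2.imwrite("pics/s9.png",s)
E
```

```text
time_s: 24.45
tcp_pos: [410.3, -331.1, 160.2]
ee_rot: [-3.14, 0.001, 0.39]
contact_force: [-0.3, 0.4, -3.3]
grip_width: 10.4
grasp_force: 97.9
slide [ 0.2822 -0.2671 -0.0013] twist 30.9
```

```bash

python3 -m inch '{"hand":[0,0,0,0,0,0,0,0,0,0,0,0,0,0],"slide":[[0.02,-0.02,0],[0.06,-0.057,0],[0.1,-0.095,0],[0.14,-0.133,0],[0.18,-0.17,0],[0.22,-0.208,0],[0.25,-0.237,0],[0.27,-0.256,0],[0.282,-0.267,0],[0.282,-0.267,0],[0.282,-0.267,0],[0.282,-0.267,0],[0.282,-0.267,0],[0.282,-0.267,0]],"twist":[3,7,11,15,19,23,27,30.9,30.9,30.9,30.9,30.9,30.9,30.9]}'
python3 - <<'E'
from h import *
to(569.8,23.2,120,-.1494)
t=vision.grab_frame("top");s=vision.grab_frame("scene");cv2.imwrite("pics/t10.png",t);cv2.imwrite("pics/s10.png",s)
o=np.zeros((600,800,3),np.uint8);o[:,:300]=cv2.resize(t[135:285,205:280],(300,600),interpolation=cv2.INTER_CUBIC);o[:400,304:]=cv2.resize(s[155:275,240:388],(496,400),interpolation=cv2.INTER_CUBIC);
o[400:,304:704]=cv2.resize(t[200:320,340:480],(400,200));cv2.imwrite("pics/c10.png",o)
E
```

```text
time_s: 26.3
tcp_pos: [570.1, 22.5, 161.2]
ee_rot: [-3.142, 0.0, -0.15]
contact_force: [0.0, 0.3, -2.7]
grip_width: 10.2
grasp_force: 97.9
slide [-0.0004 -0.0007  0.0412] twist -0.02
```

View pics/c10.png

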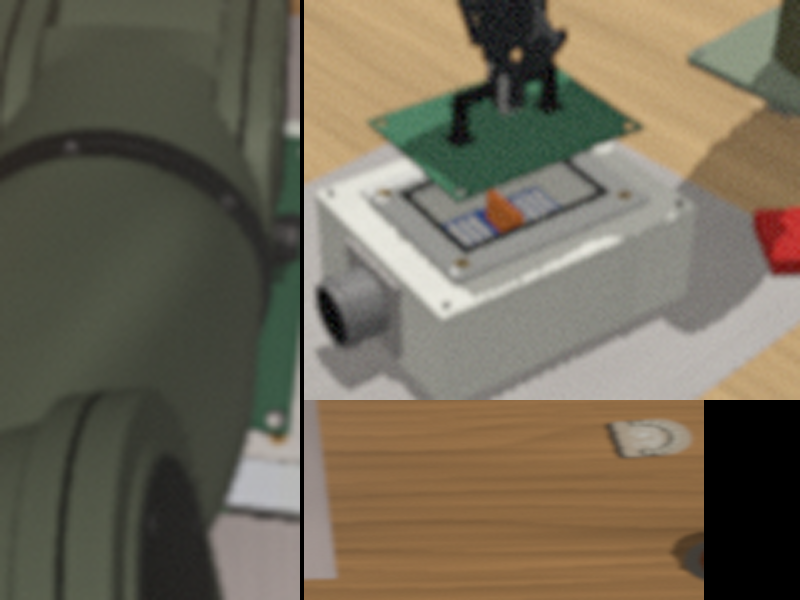

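The filter lies in the box with its tab upright. Above it the cover is held level, with scene holes at about (461,191), (379,123) and (629,126). One hole and its thread show in the top view at (275,419) and (278,438). Next I'll measure them numerically.

```bash
cat > meas.py <<'E'
from h import *
import sys
s=cv2.imread(sys.argv[1]);t=cv2.imread(sys.argv[2]);zu=float(sys.argv[3])
def hole(im,c,M):
    u=proj(c,M)[0]; r=np.round(u).astype(int);k=6
    w=cv2.resize(im[r[1]-7:r[1]+8,r[0]-7:r[0]+8],None,fx=k,fy=k,interpolation=cv2.INTER_CUBIC).astype(int)
    return u,r,w
H=[[84,59],[84,-59],[-84,59],[-84,-59]]
p0=[569.8,23.2,-.1494]
# green silhouette in the scene view
def gm(im,roi,k=4):
    x0,y0,x1,y1=roi;u=cv2.resize(im[y0:y1,x0:x1],None,fx=k,fy=k,interpolation=cv2.INTER_CUBIC).astype(int)
    m=((u[...,1]-u[...,2])>15).astype(np.uint8);N,l,S,c=cv2.connectedComponentsWithStats(m);g=l==1+np.argmax(S[1:,4])
    return (np.argwhere(g)[:,::-1]+.5)/k-.5+[x0,y0]
m=gm(s,(250,160,350,230));print('silh',silh('scene',m,box(93,68,0,4),p0,zu))
obs=[]
for c,im,idx in(('scene',s,(0,1,2)),('top',t,(3,))):
    q=[]
    for i in idx:
        P=place(p0,[[*H[i],0]],zu+4)[0];u=proj(c,P)[0];r=np.round(u).astype(int)
        w=cv2.resize(im[r[1]-4:r[1]+5,r[0]-4:r[0]+5],None,fx=6,fy=6,interpolation=cv2.INTER_CUBIC).astype(float)
        red=np.clip(w[...,2]-110,0,None);yy,xx=np.mgrid[:54,:54]
        g=np.array([(red*xx).sum(),(red*yy).sum()])/max(red.sum(),1);pt=(g+.5)/6-.5+r-4
        print(c,i,'pred',u.round(2),'meas',pt.round(2));print(im[r[1]-3:r[1]+4,r[0]-3:r[0]+4,2])
E
python3 meas.py pics/s10.png pics/t10.png 179.7
```

```text
silh (array([ 5.73196922e+02,  2.09535983e+01, -1.45149391e-01]), np.float64(223.640625))
scene 0 pred [286.96 211.51] meas [287.37 215.62]
[[ 56  48  55  54  51  55  53]
 [ 68  57  61  50  54  51  45]
 [ 75  77  81  78  65  50  48]
 [ 78  96 107 100  76  45  56]
 [ 80  97 104  98  72  60  76]
 [100  84  87  88  88  95 111]
 [122 101 104 108 118 124 131]]
scene 1 pred [263.13 190.98] meas [261.4  189.53]
[[191 191 186 179 164 151 141]
 [181 171 160 146 124 113  96]
 [153 136 124 116  97  87  80]
 [113 107 117 119 106  83  77]
 [112 108 123 124 105  86  81]
 [138 115 103 100  95  83  79]
 [167 137 110  88  78  77  81]]
scene 2 pred [337.13 191.61] meas [338.85 191.71]
[[ 78 110 147 172 189 198 202]
 [ 45  68  95 129 160 182 193]
 [ 49  69  92 107 120 144 171]
 [ 53  97 136 134 110  97 133]
 [ 55  89 126 131 104  95 123]
 [ 48  74 102 117 127 139 159]
 [ 80 105 132 159 166 173 182]]
top 3 pred [273.75 239.59] meas [275.23 241.27]
[[ 61  71  78  75  66  62 100]
 [ 79 107 120 110  86  73 104]
 [ 98 143 158 138 106  85 110]
 [ 99 146 161 140 106  88 115]
 [ 78 113 128 113  87  82 119]
 [ 75  80  82  73  67  85 127]
 [119 102  83  70  81 110 143]]
```

```bash
cat > m2.py <<'E'
from h import *
import sys
s=cv2.imread(sys.argv[1]);t=cv2.imread(sys.argv[2]);zu=float(sys.argv[3])
H=[[84,59,2],[84,-59,2],[-84,59,2],[-84,-59,2]];p=np.array([570.1,22.5,-.15])
def peak(im,u):
    # centroid of redness above the local background in a 5x5 window about the peak
    r=np.round(u).astype(int);w=im[r[1]-2:r[1]+3,r[0]-2:r[0]+3,2].astype(float);j=np.unravel_index(w.argmax(),w.shape)
    r=r+[j[1]-2,j[0]-2];w=im[r[1]-1:r[1]+2,r[0]-1:r[0]+2,2].astype(float);w-=w.min();y,x=np.mgrid[-1:2,-1:2]
    return r+np.array([(w*x).sum(),(w*y).sum()])/w.sum()
if len(sys.argv)>4: obs=eval(sys.argv[4])
else: obs={'scene':{i:peak(s,proj('scene',place(p,[H[i]],zu))[0]) for i in(0,1,2)},'top':{3:peak(t,proj('top',place(p,[H[3]],zu))[0])}}
print(obs)
O=[(c,[H[i] for i in d],np.array(list(d.values()))) for c,d in obs.items()]
for nm,o in(('both',O),('scene',O[:1])):
    for dz in(-2,0,2): x,e,r=fit(o,p,zu+dz);print(nm,dz,x.round(4),e.round(2))
E
python3 m2.py pics/s10.png pics/t10.png 179.7 "{'scene':{0:(286,212.4),1:(262.6,191.4),2:(336.5,192.4)},'top':{3:(273,239.5)}}"
```

```text
{'scene': {0: (286, 212.4), 1: (262.6, 191.4), 2: (336.5, 192.4)}, 'top': {3: (273, 239.5)}}
both -2 [ 5.705616e+02  2.217000e+01 -1.671000e-01] 0.73
both 0 [ 5.713213e+02  2.305470e+01 -1.649000e-01] 0.31
both 2 [ 5.720797e+02  2.393740e+01 -1.626000e-01] 0.58
scene -2 [ 5.693985e+02  2.042410e+01 -1.579000e-01] 0.23
scene 0 [ 5.714223e+02  2.249120e+01 -1.574000e-01] 0.2
scene 2 [ 5.73446e+02  2.45578e+01 -1.56900e-01] 0.16
```

```bash

python3 -m inch '{"hand":[0,0,0,0,0,0,0,0,0,0],"slide":[[-0.0013,0,0.01],[-0.0013,0,0.02],[-0.0013,0,0.03],[-0.0013,0,0.04],[-0.0013,0,0.045],[-0.0013,0,0.048],[-0.0013,0,0.048],[-0.0013,0,0.048],[-0.0013,0,0.048],[-0.0013,0,0.048]],"twist":[-0.6,-0.6,-0.6,-0.6,-0.6,-0.6,-0.6,-0.6,-0.6,-0.6]}'
python3 - <<'E'
from h import *
t=vision.grab_frame("top");s=vision.grab_frame("scene");cv2.imwrite("pics/t11.png",t);cv2.imwrite("pics/s11.png",s)
z=manip.get_state()['tcp_pos'][2]+18.5;print(z)
for c,im,I in(('scene',s,[(84,59),(84,-59),(-84,59)]),('top',t,[(-84,-59)])):
    for a in I:
        u=proj(c,place([569.8,23.2,-.1494],[[*a,z+2]]))[0];r=np.round(u).astype(int);print(c,a,u.round(2),r);print(im[r[1]-3:r[1]+4,r[0]-3:r[0]+4,2])
E
```

```text
time_s: 27.65
tcp_pos: [568.9, 22.9, 113.3]
ee_rot: [-3.141, -0.0, -0.139]
contact_force: [0.6, 0.5, -4.3]
grip_width: 10.2
grasp_force: 97.9
131.7576971355959
scene (84, 59) [286.95 226.74] [287 227]
[[ 70  56  49  55  52  52  50]
 [ 78  59  54  71  70  58  51]
 [ 73  64  68  97 100  70  57]
 [ 81  68  66  96  99  75  51]
 [107  80  64  75  78  65  49]
 [127 112  82  68  58  64  76]
 [147 135 116  90  84  88 117]]
scene (84, -59) [263.7  205.68] [264 206]
[[172 166 159 144 126 112  98]
 [145 132 128 119  98  85  81]
 [116 123 140 142 118  83  81]
 [125 128 149 155 128  96  82]
 [166 140 130 130 113  86  79]
 [204 170 127 100  87  81  78]
 [215 195 160 113  81  76  77]]
scene (-84, 59) [335.88 206.36] [336 206]
[[ 54  74 106 133 155 171 177]
 [ 46  57  66  95 120 147 165]
 [ 56  68  82  92  90 102 132]
 [ 59  90 115 114  91  77 101]
 [ 62  78 114 114  94  87 109]
 [ 56  63  78  96 104 123 139]
 [ 63  78  99 121 139 147 159]]
top (-84, -59) [273.95 242.29] [274 242]
[[ 58  60  63  65  64  60  86]
 [ 62  78  97 104  93  71  89]
 [ 70 103 135 145 130  96  98]
 [ 74 108 135 146 139 107 106]
 [ 65  86  97 107 115 100 108]
 [ 63  68  65  68  77  79 107]
 [110 105  96  87  78  82 116]]
```

```bash
python3 m2.py pics/s11.png pics/t11.png 131.8 "{'scene':{0:(287.5,226.5),1:(263.5,205.7),2:(335.5,206.4)},'top':{3:(274.05,241.5)}}"
```

```text
{'scene': {0: (287.5, 226.5), 1: (263.5, 205.7), 2: (335.5, 206.4)}, 'top': {3: (274.05, 241.5)}}
both -2 [ 5.697223e+02  2.245460e+01 -1.415000e-01] 0.75
both 0 [ 5.704976e+02  2.334320e+01 -1.395000e-01] 0.45
both 2 [ 5.712721e+02  2.423040e+01 -1.375000e-01] 0.52
scene -2 [ 5.678196e+02  2.073160e+01 -1.393000e-01] 0.32
scene 0 [ 5.6971e+02  2.2655e+01 -1.3890e-01] 0.36
scene 2 [ 5.716002e+02  2.457810e+01 -1.384000e-01] 0.41
```

```bash

python3 -m inch '{"hand":[0,0,0,0,0,0,0,0,0,0],"slide":[[0,0,0.002],[0,0,0.004],[0,0,0.006],[0,0,0.008],[0,0,0.0095],[0,0,0.0095],[0,0,0.0095],[0,0,0.0095],[0,0,0.0095],[0,0,0.0095]],"twist":[0.35,0.35,0.35,0.35,0.35,0.35,0.35,0.35,0.35,0.35]}'
python3 - <<'E'
from h import *
t=vision.grab_frame("top");s=vision.grab_frame("scene");cv2.imwrite("pics/t12.png",t);cv2.imwrite("pics/s12.png",s)
st();z=manip.get_state()['tcp_pos'][2]+18.5;print(z)
for c,im,I in(('scene',s,[(84,59),(84,-59),(-84,59)]),('top',t,[(-84,-59)])):
    for a in I:
        u=proj(c,place([569.8,23.2,-.1494],[[*a,z+2]]))[0];r=np.round(u).astype(int);print(c,a,u.round(2),r);print(im[r[1]-3:r[1]+4,r[0]-3:r[0]+4,2])
E
```

```text
time_s: 29.0
tcp_pos: [568.8, 22.9, 103.7]
ee_rot: [-3.142, 0.0, -0.145]
contact_force: [-0.1, -0.0, -3.3]
grip_width: 10.1
grasp_force: 97.9
29.1 [568.8  22.9 103.7] [-3.1415 -0.     -0.1452] [ 0.3 -0.2 -3.3] 10.0 97.9
122.24216177427226
scene (84, 59) [286.95 229.56] [287 230]
[[ 65  55  55  46  51  51  47]
 [ 75  60  52  50  49  50  52]
 [ 74  72  60  49  47  46  48]
 [ 84  71  77  57  48  49  68]
 [109  92  74  65  63  85 102]
 [130 119  87  72  87 118 135]
 [150 151 120  93 104 133 144]]
scene (84, -59) [263.8 208.4] [264 208]
[[192 197 198 190 189 184 159]
 [188 184 177 159 143 131 107]
 [156 144 147 134 112  92  77]
 [118 129 160 165 132  97  74]
 [130 129 161 165 135  96  81]
 [161 112 121 125 104  85  77]
 [171 128  99  86  72  76  80]]
scene (-84, 59) [335.65 209.09] [336 209]
[[ 57  80 102 128 145 157 163]
 [ 45  48  69  88 115 138 154]
 [ 48  67  83  79  84 104 136]
 [ 54  82 104 102  77  83 109]
 [ 60  71  90  89  85  84 115]
 [ 54  59  67  74 101 116 141]
 [ 74  64  67  89 119 137 151]]
top (-84, -59) [273.99 242.77] [274 243]
[[ 59  62  65  67  65  64  96]
 [ 63  77  93 103  96  83 104]
 [ 73 100 119 127 123 104 110]
 [ 77 105 112 112 115 101 112]
 [ 69  86  88  80  80  87 117]
 [ 78  74  72  67  66  85 127]
 [127 114 112 110 111 119 145]]
```

```bash
python3 -c "
from plant import manip
print(manip.close_job())"
```

```text
the job is handed in; nothing more can be done
None
```

The job is handed in at about 29 s of the 64 s. The filter is on both rails and let go. The cover is held level about 12 mm above the flange (10 mm clear of the seal), with its holes about 1 mm off the threads by camera measurement and no contact with the box sensed. The reported tool height read 39 mm low, so I worked from a touch on the tab's top instead.

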